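# Clear the inspection stand and hold a grinding ball up to its camera

## Task

With the white scraper block, wipe the four sharp white fragments off the black plate of the inspection stand into the steel catch pan at its edge (never touch them with the fingers), and set the scraper down on the bench. Then pick up the blue ball tray, both balls staying in their pockets, and finish still holding it level and still over the middle of the black plate, with the white ball about 90 mm above the plate and the grip not between the ball and the camera. Do not touch the camera or disturb the other things on the bench.

Things in the scene. Friction and masses are not known exactly. Their poses are not given: they have to be found in the camera images.
- stand: Fixed inspection stand. Origin on the bench under the centre of its plate; z up. The matt black plate is 154 mm (x) by 194 mm (y), flat without a rim, top 50 mm above the bench. The open steel catch pan joins the plate's -y edge (y = -97 mm) and reaches to y = -178 mm, inside 152 mm wide in x; its floor is 8 mm and its rim 38 mm above the bench. On the +y side a 70 mm wide, 8 mm high foot carries the camera.
- plate (a point): Centre of the black plate's top face, 50 mm above the bench.
- pan (a point): Centre of the catch pan's floor (137 mm to -y of the stand's origin, 8 mm above the bench).
- focus (a point): Point in the air 90 mm above the centre of the black plate, on the camera's line of sight: the white ball's centre belongs here at the end.
- camera: Fixed blue and black camera with ring light on a column, part of the stand, same origin and axes as the stand. It looks along the stand's -y, 15 degrees down. Ring light front at y = 236 mm, 170 to 236 mm above the bench, 68 mm across; column at y = 370 mm; top about 265 mm above the bench.
- scraper_mid (a point): Scraper block, loose, about 0.15 kg, standing upright; this point is its centre, half-way up, 39 mm above its foot. White block with black rubber foot 130 mm (its x) by 22 mm (y), up to 30 mm above the foot; above it a black upright grip 60 mm (x) by 20 mm (y), from 30 to 78 mm above the foot. Grip it across y.
- tray_mid (a point): Blue ball tray, loose, about 0.26 kg without balls; this point is its centre, half-way up, 30 mm above its underside; z up. Plate 200 mm (x) by 66 mm (y), 9 mm thick, with a round pocket 34 mm wide and 5 mm deep near each end and in the middle a black upright grip 14 mm (x) by 40 mm (y), from 9 to 60 mm above the underside. Grip it across x.
- pocket_a (a point): Where a ball's centre lies when centred in the tray's +x pocket: 65 mm to +x of the tray's centre and 16.5 mm above the underside.
- pocket_b (a point): The same for the -x pocket, 65 mm to -x.
- ball_center (a point): Centre of the white ceramic grinding ball, 25 mm, about 50 g, loose in one of the two pockets (either end), free to roll up to 7 mm about the pocket's centre.
- steel_ball_center (a point): Centre of the bright steel reference ball, 25 mm, about 64 g, loose in the other pocket.
- chip0_mid (a point): Middle of a sharp white ceramic fragment, about 27 x 14 x 13 mm, 12 g, loose; at the start it lies on the black plate within 36 mm in x and 40 mm in y of the plate's centre.
- chip1_mid (a point): Middle of a sharp white ceramic fragment, about 27 x 14 x 13 mm, 12 g, loose; at the start it lies on the black plate within 36 mm in x and 40 mm in y of the plate's centre.
- chip2_mid (a point): Middle of a sharp white ceramic fragment, about 27 x 14 x 13 mm, 12 g, loose; at the start it lies on the black plate within 36 mm in x and 40 mm in y of the plate's centre.
- chip3_mid (a point): Middle of a sharp white ceramic fragment, about 27 x 14 x 13 mm, 12 g, loose; at the start it lies on the black plate within 36 mm in x and 40 mm in y of the plate's centre.
- amber_bottle: Bystander: amber reagent jar with black cap, 64 mm across, 105 mm high; origin under its centre.
- milling_jar: Bystander: closed steel milling jar, 62 mm across, 64 mm high; origin under its centre.
- column: Bystander: steel chromatography column lying on its side, 118 mm long (x) without its red end plugs, 21 mm thick; origin under its centre.
- vial: Bystander: glass vial with blue cap, 28 mm across, 58 mm high; origin under its centre.
- seal_box: Bystander: small box with white lid, 77 x 57 x 32 mm; origin under its centre.
- wrench: Bystander: steel open-end wrench lying along its x, 150 mm long.
Mind the look-alikes: they are no part of the job. Of the things that look like the part that bears scraper_mid, the larger one is meant.

How it is judged:
On the way, in this order (a step that is already met when the one before it is completed fails the run):
1. the scraper pushes a fragment ((contact force between scraper and chip0 above 0.03 N or contact force between scraper and chip1 above 0.03 N or contact force between scraper and chip2 above 0.03 N or contact force between scraper and chip3 above 0.03 N)).
2. all four fragments lie in the catch pan (z of each of chip0_mid, chip1_mid, chip2_mid, chip3_mid in the frame of stand below 0.045 m and y of chip0_mid in the frame of stand between -0.18 and -0.095 m and x of chip0_mid in the frame of stand between -0.08 and 0.08 m and y of chip1_mid in the frame of stand between -0.18 and -0.095 m and x of chip1_mid in the frame of stand between -0.08 and 0.08 m and y of chip2_mid in the frame of stand between -0.18 and -0.095 m and x of chip2_mid in the frame of stand between -0.08 and 0.08 m and y of chip3_mid in the frame of stand between -0.18 and -0.095 m and x of chip3_mid in the frame of stand between -0.08 and 0.08 m), for 0.2 s.
3. the scraper is back on the bench and let go (height (world z) of scraper_mid below 0.045 m and contact force between scraper and stand below 0.1 N and contact force between the fingers and scraper below 0.05 N), for 0.2 s.
At the end, for the whole second after the job is handed in: Fragments in the pan; scraper let go on the bench, clear of the stand; tray held by the gripper alone, still, level within 4.5 degrees, balls in their pockets, white ball within 30 mm sideways and 25 mm in height of the focus point, grip at most 30 mm to the camera side of the plate centre (all of step 2 and all of step 3 and (distance between ball_center and pocket_a below 0.013 m or distance between ball_center and pocket_b below 0.013 m) and (distance between steel_ball_center and pocket_a below 0.013 m or distance between steel_ball_center and pocket_b below 0.013 m) and horizontal distance between ball_center and focus below 0.03 m and z of ball_center in the frame of focus between -0.025 and 0.025 m and y of tray_mid in the frame of stand below 0.03 m and angle between tray_mid's own z axis and vertical below 0.08 rad and contact force between the fingers and tray above 1 N and contact force between tray and stand below 0.1 N and linear speed of tray below 0.02 m/s and linear speed of ball below 0.03 m/s); the arm keeps its last pose, push and grip.
It fails at once if a ball leaves its pocket ((distance between ball_center and pocket_a above 0.018 m and distance between ball_center and pocket_b above 0.018 m) or (distance between steel_ball_center and pocket_a above 0.018 m and distance between steel_ball_center and pocket_b above 0.018 m)).
It fails at once if a fragment is touched by the fingers or pushed with the tray (contact force between any of the fingers, tray and chip0 above 0.5 N or contact force between any of the fingers, tray and chip1 above 0.5 N or contact force between any of the fingers, tray and chip2 above 0.5 N or contact force between any of the fingers, tray and chip3 above 0.5 N).
It fails at once if the camera is touched (contact force between camera and anything else above 1 N).
It fails at once if a bystander is disturbed (distance of any of amber_bottle, milling_jar, column, vial, seal_box, wrench from where it was at the start of the episode above 0.03 m).
It also fails if it takes over 72 s, if anything falls off the work surface, if the arm or the gripper's body presses on something with over 40 N, if the wrist force passes 120 N, or if a joint passes its speed limit or range.

## Robot

A 6-joint arm with a two-finger parallel gripper is mounted at the origin on the work surface. World frame = base frame: x ahead of the robot, y to its left, z up, the work surface at z = 0. Lengths are in m, angles in rad, forces in N, time in s.
With the tool pointing down it reaches from about 0.325 to 0.9 m from the base axis. Payload 6.1 kg.
Tool frame: the origin (TCP) lies on the front face of the gripper's body, between the roots of the fingers; the fingertips stand 73 mm ahead of it and the grasp point (between the pads) lies 54 mm ahead of it; z points along the fingers, y is the line along which they close (so a half turn about z gives the same grasp; the last joint's range is limited). The gripper opens to 85 mm and grips with 20 to 120 N. Pads are 22 mm wide; open, the fingers measure 114 mm over their backs; the gripper's body (76 mm by 85 mm) begins 54 mm behind the grasp point. The pads swing forward as they close: fully open they stand 13 mm farther back than shut.
Start: joints at [-1.409, 0.22, 1.526, -0, 1.395, -0.126], TCP at [0.177, -0.599, 0.304] pointing down, gripper open.
Joint ranges: [-2.98, 2.98], [-0.91, 2.08], [0.09, 2.57], [-1.24, 4.39], [0.2, 2.65], [-2.68, 2.68]. Speed limits (rad/s): [2.57, 2.57, 3.01, 3.14, 3.14, 3.14].

## Interface

Orientations are given as a rotation vector (axis times angle).
In Python, from bench import * gives the robot as it stands. The module is installed in compiled form; this text tells all that it offers.
- The arm moves only by the tool send_rows, never from a script. Its argument "rows" is a list of rows, each an object with "travel": the shift along the world's x, y, z in mm, a list of three; "angular": the turn, a rotation vector about the world's x, y, z in rad, a list of three; "grip": the opening, from 0 (shut) to 1 (fully open). In form: [{"travel": [x, y, z], "angular": [wx, wy, wz], "grip": grip}, ...]. A call has 1 to 10 rows; each row shifts and turns the commanded pose from where the row before left it; what a row does not reach is not made up. A row lasts 1/12 s, in which the tool goes at most 41.7 mm and 7.16 degrees, less where a joint would pass 70% of its speed; a pose out of reach is approached as far as the arm can. A call is refused whole if a number of a shift passes 41.7 or a number of a turn 0.125, either way. A call with a gripper value outside its range is refused whole. The fingers move at their own pace and stop on an object; the grip force is fixed at half the most. Time passes only in rows, so rows that do not move let the fingers close. It gives the time, the measured TCP pose, the force, the opening and the grip force at its end, in the units of the state.
- get_state(): the state, without advancing time (a new reading comes with each control period).
- snapshot(name): name is "scene" or "top" or "wrist"; returns a dict with "frame" (400x640x3 uint8, red, green, blue), "range_z" (400x640 float32, m along the optical axis (not along the pixel's ray), 0 where there is no reading), "vfov" (degrees; the focal length in pixels is half the picture's height over the tangent of half this angle, whatever the lens; pixels are square), "cx", "cy" (the principal point, pixels), "T" (4x4, takes a point from camera to world coordinates). Camera axes: x right, y down, z forward; pixel columns grow to the right and rows downward; lengths in m; the calibration is good to about 2 mm. A picture is of the moment at which its call begins.
- sign_off(): hands the job in; it is judged then, once.
Trained networks look in the newest picture that a camera, given by its name, has taken for a name from the list of things; names that differ only in an ending like _2 or _b are one class to them, and where a whole thing is asked for, a point or a joint stands for the part that bears it (a point fixed in the world has none). Each returns a list of dicts, best first, with "conf" (0 to 1); they miss things now and then, are a little off and sometimes report something else, mostly with a low value. They report only what shows in the picture. A call takes as long as a camera call. They do not tell look-alikes from the thing itself.
- boxes_of(camera, target): "location" ([x, y, z] in m, in world coordinates, good to about 4 mm: the middle of the surface that is visible of it).
- trace(camera, target): "region" (400x640 bool, what is visible of it).
- place_of(camera, target): "location" ([x, y, z] in m, in world coordinates, good to about 4 mm: a listed point, or the origin of a listed thing).
The state is a dict: "time": time; "joints": joint angles; "qvel": joint speeds; "joint_torque": joint torques, N m; "ee_pos": TCP position; "ee_rot": TCP orientation; "wrist_force": force on the tool from outside, world axes, zero at the start; "wrist_torque": the same for the moment, N m; "grip_width": finger opening in m; "gripper_force": force on a finger pad.
Only numpy, scipy, OpenCV 4.12 (cv2) and the standard library are available. Lean on these libraries where they do the work, as an engineer would, in place of code of your own. Each camera call takes 0.05 s, during which the arm holds its last target. There are 200 camera calls.

## Working session

There is one attempt and no reset: what is moved stays moved. The work goes in short steps, Python scripts to look and compute and a tool call to move; the robot and the scene stay as the last step left them, time stands still between calls to the robot, and variables do not carry over. Pictures are saved under pics/ and viewed, at most 10 in all, crops included, and the job is handed in when it is done.

Besides the shell and the picture viewer there is one more tool, called after "Call:" by a JSON object that holds its "op" and its "data", one argument or row to a line. send_rows: Moves the arm, as the interface text tells. Its arguments: {"type":"object","properties":{"rows":{"type":"array","items":{"type":"object","properties":{"travel":{"type":"array","items":{"type":"number"}},"angular":{"type":"array","items":{"type":"number"}},"grip":{"type":"number"}}}}},"required":["rows"]}

```bash
mkdir -p pics; cat > h.py <<'E'
from bench import *
import numpy as np, cv2
def pts(s):
    h,w=s["range_z"].shape; f=h/2/np.tan(np.radians(s["vfov"])/2)
    v,u=np.mgrid[:h,:w]; z=s["range_z"]
    p=np.stack([(u-s["cx"])*z/f,(v-s["cy"])*z/f,z],-1)
    return p@s["T"][:3,:3].T+s["T"][:3,3]
def px(s,P):
    h=400; f=h/2/np.tan(np.radians(s["vfov"])/2)
    q=s["T"][:3,:3].T@(np.array(P)-s["T"][:3,3]); return (q[:2]/q[2]*f+[s["cx"],s["cy"]]).round()
def save(s,n): cv2.imwrite("pics/"+n,s["frame"][:,:,::-1])
E
python3 - <<'E'
from h import *
np.set_printoptions(precision=3,suppress=True)
for c in ["top","scene"]:
    s=snapshot(c); save(s,c+"0.png")
    for n in ["stand","plate","pan","scraper_mid","tray_mid","pocket_a","ball_center","steel_ball_center","chip0_mid","amber_bottle","milling_jar","column","vial","seal_box","wrench"]:
        print(c,n,[(np.array(d["location"]).round(3).tolist(),round(d["conf"],2),px(s,d["location"]).tolist()) for d in place_of(c,n)[:6]])
print(get_state())
E
```

```text
top stand [([0.606, 0.024, 0.001], 0.96, [336.0, 179.0])]
top plate [([0.611, 0.031, 0.048], 0.73, [334.0, 176.0]), ([0.343, -0.162, -0.003], 0.27, [391.0, 255.0])]
top pan [([0.538, -0.083, 0.007], 0.6, [367.0, 199.0]), ([0.73, -0.337, 0.001], 0.43, [438.0, 143.0])]
top scraper_mid [([0.448, 0.303, 0.041], 0.74, [254.0, 225.0]), ([0.313, 0.245, 0.027], 0.67, [272.0, 265.0])]
top tray_mid [([0.485, -0.336, 0.029], 0.83, [442.0, 213.0]), ([0.607, 0.066, 0.054], 0.18, [324.0, 177.0])]
top pocket_a [([0.549, -0.327, 0.018], 0.89, [438.0, 194.0]), ([0.423, -0.356, 0.018], 0.69, [448.0, 231.0])]
top ball_center [([0.429, -0.355, 0.019], 0.5, [448.0, 229.0])]
top steel_ball_center [([0.553, -0.327, 0.017], 0.37, [438.0, 193.0])]
top chip0_mid [([0.612, 0.031, 0.052], 0.55, [334.0, 176.0]), ([0.586, 0.024, 0.056], 0.52, [336.0, 183.0]), ([0.62, 0.007, 0.054], 0.16, [341.0, 173.0])]
top amber_bottle [([0.728, -0.339, 0.002], 0.84, [439.0, 144.0]), ([0.424, -0.349, 0.016], 0.17, [446.0, 231.0]), ([0.507, 0.494, -0.003], 0.17, [202.0, 209.0])]
top milling_jar [([0.763, -0.179, 0.0], 0.82, [393
[... 1576 characters left out ...]
6, [144.0, 257.0]), ([0.377, 0.449, 0.002], 0.48, [387.0, 165.0])]
scene seal_box [([0.383, 0.103, -0.001], 0.88, [296.0, 198.0])]
scene wrench [([0.501, 0.488, -0.002], 0.72, [420.0, 182.0]), ([0.34, -0.161, 0.001], 0.6, [207.0, 217.0])]
{'time': 1.6, 'joints': array([-1.409,  0.22 ,  1.527,  0.   ,  1.395, -0.126]), 'qvel': array([ 0.003, -0.   ,  0.   , -0.001, -0.002,  0.   ]), 'joint_torque': array([  0.001, -49.684, -38.972,  -0.   ,   0.001,   0.   ]), 'ee_pos': array([ 0.177, -0.599,  0.304]), 'ee_rot': array([3.109, 0.451, 0.   ]), 'wrist_force': array([ 0.549,  0.133, -0.186]), 'wrist_torque': array([ 0.038, -0.014,  0.011]), 'gripper_force': 0.0, 'grip_width': 0.08530778622099784}
```

```bash
python3 - <<'E'
import cv2,numpy as np
t=cv2.imread("pics/top0.png")[90:310,160:480]
cv2.imwrite("pics/top0c.png",cv2.resize(t,(800,550),interpolation=cv2.INTER_CUBIC))
E
```

```text
(no output)
```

View pics/top0c.png

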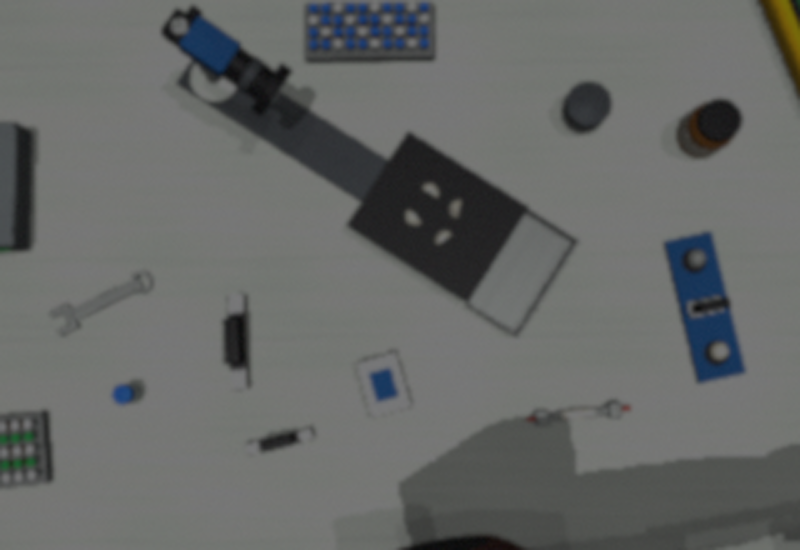

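View pics/scene0.png

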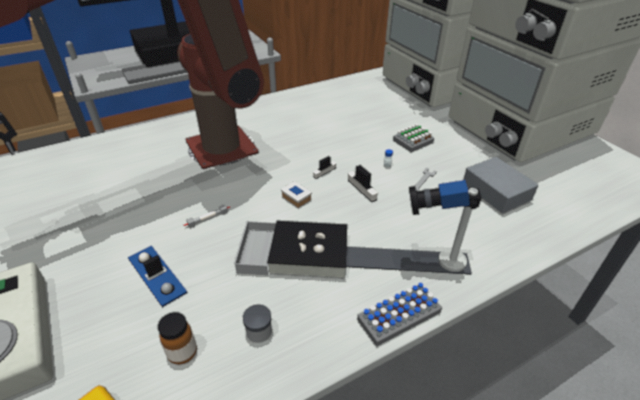

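Shown: the large scraper is at top-crop (236,340) and scene (363,179). The look-alike is smaller, at crop (280,440) and scene (325,165). Scraper candidates are these two, and I choose the larger. In the tray (crop 705,305), the white ball is in the pocket nearer the robot at (718,352), and steel is at (695,260). The decoy ball rack is ignored.

```bash
python3 - <<'E'
from h import *
np.set_printoptions(precision=4,suppress=True)
s=snapshot("top"); P=pts(s); X=P.reshape(-1,3); g=s["frame"].max(-1).reshape(-1)
def rect(m,n):
    q=X[m][:,:2].astype(np.float32); print(n,len(q),cv2.minAreaRect(q*1000))
def near(c,r): return np.hypot(X[:,0]-c[0],X[:,1]-c[1])<r
z=X[:,2]
rect(near((.61,.028),.15)&(abs(z-.05)<.006),"plate")
rect(near((.447,.303),.09)&(z>.012)&(z<.05),"scr all")
rect(near((.447,.303),.05)&(z>.055)&(z<.1),"scr grip")
rect(near((.312,.246),.07)&(z>.012)&(z<.1),"lookalike")
m=near((.312,.246),.07)&(z>.012); print("lookalike h",z[m].max(), "scr h",z[near((.447,.303),.05)].max())
rect(near((.487,-.34),.12)&(z>.004)&(z<.014),"tray")
rect(near((.487,-.34),.04)&(z>.04)&(z<.08),"tray grip")
for n in ["chip0_mid","chip1_mid"]: print([np.array(d["location"]).round(3).tolist() for d in place_of("top",n)])
m=near((.61,.028),.09)&(z>.045)&(z<.075)&(g>np.percentile(g[near((.61,.028),.07)],80)+15)
print(m.sum(),X[m].min(0),X[m].max(0))
E
```

```text
plate 2377 ((601.0388793945312, 16.086883544921875), (228.96713256835938, 154.39273071289062), 56.352813720703125)
scr all 179 ((444.87139892578125, 302.8887939453125), (126.32469177246094, 22.049793243408203), 2.2544636726379395)
scr grip 126 ((443.8038024902344, 302.8793029785156), (56.283546447753906, 21.215829849243164), 1.730831265449524)
lookalike 128 ((309.351318359375, 247.22653198242188), (14.888544082641602, 91.33717346191406), 13.273092269897461)
lookalike h 0.061894925431114745 scr h 0.0879920810131587
tray 1274 ((486.06591796875, -339.5743103027344), (234.83773803710938, 233.45797729492188), 53.374305725097656)
tray grip 58 ((486.1575012207031, -336.51141357421875), (13.643027305603027, 40.265045166015625), 11.765307426452637)
[[0.608, 0.027, 0.002]]
[[0.622, 0.006, 0.054], [0.342, -0.165, -0.001]]
188 [ 0.5202 -0.0506  0.0451] [0.698  0.1091 0.0687]
```

Call:
{"op": "send_rows", "data": {
  "rows": [
    {"travel":[35,20,0],"angular":[0,0,0.12],"grip":1},
    {"travel":[35,20,0],"angular":[0,0,0.12],"grip":1},
    {"travel":[30,28,0],"angular":[0,0,0.12],"grip":1},
    {"travel":[30,28,0],"angular":[0,0,0.12],"grip":1},
    {"travel":[25,33,0],"angular":[0,0,0.12],"grip":1},
    {"travel":[25,33,0],"angular":[0,0,0.12],"grip":1},
    {"travel":[20,35,0],"angular":[0,0,0.12],"grip":1},
    {"travel":[20,35,0],"angular":[0,0,0.12],"grip":1},
    {"travel":[15,38,0],"angular":[0,0,0.12],"grip":1},
    {"travel":[10,40,0],"angular":[0,0,0.12],"grip":1}
  ]
}}

```text
time: 2.58
ee_pos: [0.4234, -0.2876, 0.3041]
ee_rot: [2.305, 2.134, 0.001]
wrist_force: [0.7, 0.3, -0.4]
grip_width: 0.0853
gripper_force: 0.0
```

Call:
{"op": "send_rows", "data": {
  "rows": [
    {"travel":[15,37,0],"angular":[0,0,0.12],"grip":1},
    {"travel":[12,40,0],"angular":[0,0,0.12],"grip":1},
    {"travel":[10,40,0],"angular":[0,0,0.12],"grip":1},
    {"travel":[5,40,0],"angular":[0,0,0.12],"grip":1},
    {"travel":[0,40,0],"angular":[0,0,0.12],"grip":1},
    {"travel":[0,40,0],"angular":[0,0,0.12],"grip":1},
    {"travel":[0,40,0],"angular":[0,0,0.12],"grip":1},
    {"travel":[0,40,0],"angular":[0,0,0.12],"grip":1},
    {"travel":[0,40,0],"angular":[0,0,0.12],"grip":1},
    {"travel":[0,40,0],"angular":[0,0,0.12],"grip":1}
  ]
}}

```text
time: 3.42
ee_pos: [0.464, 0.1096, 0.3043]
ee_rot: [0.697, 3.062, 0.0]
wrist_force: [1.3, -0.8, 0.1]
grip_width: 0.0856
gripper_force: 0.0
```

Call:
{"op": "send_rows", "data": {
  "rows": [
    {"travel":[-5,40,-20],"angular":[0,0,0.12],"grip":1},
    {"travel":[-5,40,-20],"angular":[0,0,0.12],"grip":1},
    {"travel":[-5,40,-20],"angular":[0,0,0.12],"grip":1},
    {"travel":[-5,40,-20],"angular":[0,0,0.12],"grip":1},
    {"travel":[0,20,0],"angular":[0,0,0],"grip":1},
    {"travel":[0,0,0],"angular":[0,0,0],"grip":1}
  ]
}}

```text
time: 3.92
ee_pos: [0.4443, 0.279, 0.2285]
ee_rot: [0.048, -3.139, -0.001]
wrist_force: [-0.0, 0.1, 0.0]
grip_width: 0.0854
gripper_force: 0.0
```

```bash
cat > wr.py <<'E'
from h import *
import sys
np.set_printoptions(precision=4,suppress=True)
s=snapshot("wrist"); P=pts(s); X=P.reshape(-1,3); z=X[:,2]
np.savez("w.npz",P=P,f=s["frame"],T=s["T"])
save(s,sys.argv[1])
st=get_state(); print(st["ee_pos"],st["ee_rot"],s["T"][:3,3])
E
python3 wr.py w1.png; python3 - <<'E'
import numpy as np,cv2
d=np.load("w.npz");X=d["P"].reshape(-1,3);z=X[:,2]
n=np.hypot(X[:,0]-.446,X[:,1]-.303)<.085
for lo,hi in((.008,.05),(.024,.034),(.06,.095)):
    m=n&(z>lo)&(z<hi); print(lo,m.sum(),cv2.minAreaRect((X[m][:,:2]*1000).astype(np.float32)) if m.sum()>5 else '', z[n].max())
E
```

```text
[0.4451 0.2774 0.2293] [ 0.0462 -3.1403  0.0006] [0.3734 0.2769 0.2982]
0.008 1847 ((447.43914794921875, 301.7019348144531), (129.93850708007812, 22.018152236938477), 2.728116512298584) 0.2981732344667241
0.024 1603 ((447.4365234375, 301.6692199707031), (129.9271240234375, 21.810941696166992), 2.5287394523620605) 0.2981732344667241
0.06 2182 ((446.853759765625, 301.85107421875), (59.28728103637695, 20.186670303344727), 2.797839403152466) 0.2981732344667241
```

View pics/w1.png

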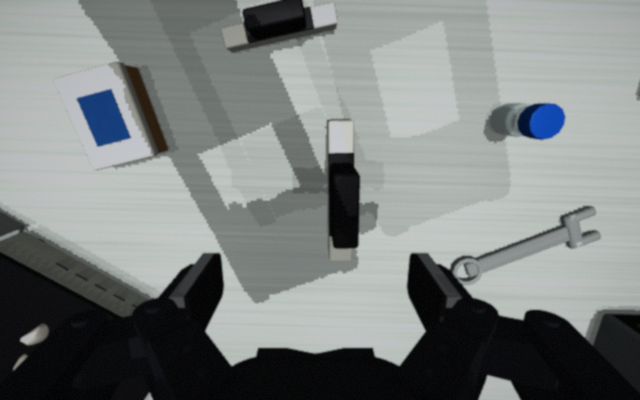

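Call:
{"op": "send_rows", "data": {
  "rows": [
    {"travel":[2,24.5,0],"angular":[0,0,0.016],"grip":1},
    {"travel":[0,0,-30],"angular":[0,0,0],"grip":1},
    {"travel":[0,0,-40],"angular":[0,0,0],"grip":1},
    {"travel":[0,0,-35],"angular":[0,0,0],"grip":1},
    {"travel":[0,0,-15],"angular":[0,0,0],"grip":1},
    {"travel":[0,0,0],"angular":[0,0,0],"grip":0},
    {"travel":[0,0,0],"angular":[0,0,0],"grip":0},
    {"travel":[0,0,0],"angular":[0,0,0],"grip":0},
    {"travel":[0,0,0],"angular":[0,0,0],"grip":0},
    {"travel":[0,0,0],"angular":[0,0,0],"grip":0}
  ]
}}

```text
time: 4.8
ee_pos: [0.4493, 0.3007, 0.112]
ee_rot: [-0.066, 3.137, 0.002]
wrist_force: [0.6, -1.0, 0.1]
grip_width: 0.0255
gripper_force: 0.0
```

Call:
{"op": "send_rows", "data": {
  "rows": [
    {"travel":[0,0,0],"angular":[0,0,0],"grip":0},
    {"travel":[0,0,0],"angular":[0,0,0],"grip":0},
    {"travel":[0,0,0],"angular":[0,0,0],"grip":0},
    {"travel":[0,0,0],"angular":[0,0,0],"grip":0}
  ]
}}

```text
time: 5.13
ee_pos: [0.4491, 0.3007, 0.1118]
ee_rot: [-0.066, 3.138, 0.001]
wrist_force: [-0.1, -1.4, 7.3]
grip_width: 0.0191
gripper_force: 60.8
```

Call:
{"op": "send_rows", "data": {
  "rows": [
    {"travel":[0,0,15],"angular":[0,0,0],"grip":0},
    {"travel":[0,0,30],"angular":[0,0,0],"grip":0},
    {"travel":[0,0,35],"angular":[0,0,0],"grip":0},
    {"travel":[15,-15,30],"angular":[0,0,-0.08],"grip":0},
    {"travel":[25,-25,10],"angular":[0,0,-0.1],"grip":0},
    {"travel":[25,-25,0],"angular":[0,0,-0.1],"grip":0},
    {"travel":[25,-25,0],"angular":[0,0,-0.1],"grip":0},
    {"travel":[25,-25,0],"angular":[0,0,-0.1],"grip":0},
    {"travel":[20,-20,0],"angular":[0,0,-0.1],"grip":0},
    {"travel":[10,-10,0],"angular":[0,0,-0.04],"grip":0}
  ]
}}

```text
time: 5.97
ee_pos: [0.5948, 0.1525, 0.23]
ee_rot: [0.905, 3.007, -0.001]
wrist_force: [-1.1, 0.7, -1.8]
grip_width: 0.0193
gripper_force: 59.7
```

```bash
python3 wr.py w2.png; python3 - <<'E'
import numpy as np,cv2
d=np.load("w.npz");X=d["P"].reshape(-1,3);z=X[:,2];g=d["f"].max(-1).reshape(-1)
n=np.hypot(X[:,0]-.61,X[:,1]-.028)<.14
m=n&(abs(z-.05)<.005); print("plate",m.sum(),np.median(z[m]),cv2.minAreaRect((X[m][:,:2]*1000).astype(np.float32)))
E
```

```text
[0.5955 0.1517 0.23  ] [ 0.9059  3.006  -0.0012] [0.5356 0.1925 0.2995]
plate 17231 0.04962566294739709 ((606.4759521484375, 19.173912048339844), (172.45828247070312, 154.35385131835938), 56.51875686645508)
```

View pics/w2.png

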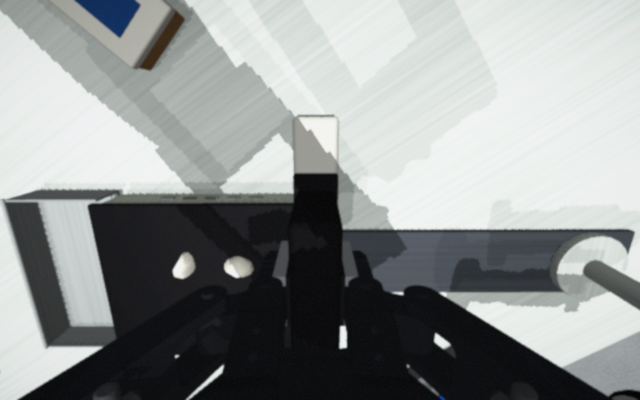

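Call:
{"op": "send_rows", "data": {
  "rows": [
    {"travel":[20,-19,0],"angular":[0,0,0],"grip":0},
    {"travel":[25,-24,0],"angular":[0,0,0],"grip":0},
    {"travel":[15,-15,0],"angular":[0,0,0],"grip":0},
    {"travel":[0,0,-20],"angular":[0,0,0],"grip":0},
    {"travel":[0,0,-25],"angular":[0,0,0],"grip":0},
    {"travel":[0,0,-15],"angular":[0,0,0],"grip":0},
    {"travel":[0,0,-5],"angular":[0,0,0],"grip":0},
    {"travel":[0,0,0],"angular":[0,0,0],"grip":0},
    {"travel":[0,0,0],"angular":[0,0,0],"grip":0}
  ]
}}

```text
time: 6.77
ee_pos: [0.6526, 0.098, 0.1651]
ee_rot: [-0.893, -3.012, -0.0]
wrist_force: [0.3, 0.5, -1.5]
grip_width: 0.019
gripper_force: 59.7
```

```bash
python3 - <<'E'
from h import *
np.set_printoptions(precision=4,suppress=True)
o=np.array([.6124,.0282])
for c in("top","scene"):
    s=snapshot(c); save(s,c+"1.png"); P=pts(s).reshape(-1,3); f=s["frame"].reshape(-1,3).astype(int)
    d=P[:,:2]-o; x=d@[.834,-.5517]; y=d@[.5517,.834]
    m=(abs(x)<.065)&(abs(y)<.06)&(f.min(1)>80)&(P[:,2]>.045)&(P[:,2]<.075)
    print(c,m.sum(),"x",x[m].min(),x[m].max(),"y",y[m].min(),y[m].max()) if m.any() else print(c,"none",f[(abs(x)<.05)&(abs(y)<.05)].max())
print(get_state()["wrist_force"])
a=cv2.imread("pics/scene1.png")[150:310,200:480]; cv2.imwrite("pics/s1c.png",cv2.resize(a,(784,448),interpolation=cv2.INTER_CUBIC))
E
```

```text
top 32 x -0.029367445836854758 0.027504711780392994 y -0.019211166383127976 0.03422828497365599
scene 224 x -0.038315243679535586 0.035926635746875185 y -0.03173876908603785 0.03758043785877028
[-0.1075 -0.1715 -1.2738]
```

View pics/s1c.png

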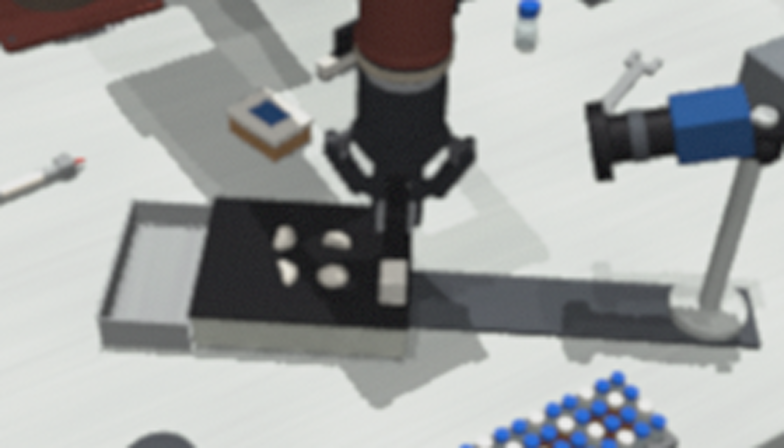

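Call:
{"op": "send_rows", "data": {
  "rows": [
    {"travel":[0,0,-1.5],"angular":[0,0,0],"grip":0},
    {"travel":[-2.8,-4.2,0],"angular":[0,0,0],"grip":0},
    {"travel":[-5.5,-8.3,0],"angular":[0,0,0],"grip":0},
    {"travel":[-5.5,-8.3,0],"angular":[0,0,0],"grip":0},
    {"travel":[-5.5,-8.3,0],"angular":[0,0,0],"grip":0},
    {"travel":[-5.5,-8.3,0],"angular":[0,0,0],"grip":0},
    {"travel":[-5.5,-8.3,0],"angular":[0,0,0],"grip":0},
    {"travel":[-5.5,-8.3,0],"angular":[0,0,0],"grip":0},
    {"travel":[-5.5,-8.3,0],"angular":[0,0,0],"grip":0},
    {"travel":[-5.5,-8.3,0],"angular":[0,0,0],"grip":0}
  ]
}}

```text
time: 7.7
ee_pos: [0.6055, 0.0257, 0.1634]
ee_rot: [0.895, 3.011, 0.0]
wrist_force: [0.5, 0.9, -1.9]
grip_width: 0.0195
gripper_force: 59.6
```

```bash
python3 - <<'E'
from h import *
s=snapshot("scene"); save(s,"scene2.png")
a=cv2.imread("pics/scene2.png")[190:290,220:380]; cv2.imwrite("pics/s2c.png",cv2.resize(a,(640,400),interpolation=cv2.INTER_CUBIC))
E
```

```text
(no output)
```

View pics/s2c.png

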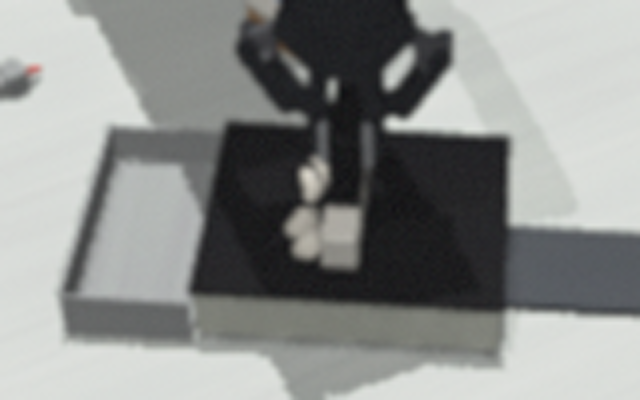

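Call:
{"op": "send_rows", "data": {
  "rows": [
    {"travel":[-5.5,-8.3,0],"angular":[0,0,0],"grip":0},
    {"travel":[-5.5,-8.3,0],"angular":[0,0,0],"grip":0},
    {"travel":[-5.5,-8.3,0],"angular":[0,0,0],"grip":0},
    {"travel":[-5.5,-8.3,0],"angular":[0,0,0],"grip":0},
    {"travel":[-5.5,-8.3,0],"angular":[0,0,0],"grip":0},
    {"travel":[-5.5,-8.3,0],"angular":[0,0,0],"grip":0},
    {"travel":[-5.5,-8.3,0],"angular":[0,0,0],"grip":0},
    {"travel":[-5.5,-8.3,0],"angular":[0,0,0],"grip":0},
    {"travel":[-5.5,-8.3,0],"angular":[0,0,0],"grip":0},
    {"travel":[-5.5,-8.3,0],"angular":[0,0,0],"grip":0}
  ]
}}

```text
time: 8.58
ee_pos: [0.5504, -0.0572, 0.1632]
ee_rot: [-0.895, -3.011, 0.0]
wrist_force: [0.4, -0.2, -1.5]
grip_width: 0.0194
gripper_force: 59.6
```

Call:
{"op": "send_rows", "data": {
  "rows": [
    {"travel":[-4,-6,0],"angular":[0,0,0],"grip":0},
    {"travel":[0,0,0],"angular":[0,0,0],"grip":0},
    {"travel":[5.5,8.3,0],"angular":[0,0,0],"grip":0},
    {"travel":[5.5,8.3,5],"angular":[0,0,0],"grip":0},
    {"travel":[0,0,20],"angular":[0,0,0],"grip":0},
    {"travel":[-10,10,30],"angular":[0,0,0],"grip":0},
    {"travel":[-15,35,0],"angular":[0,0,0],"grip":0},
    {"travel":[-15,35,0],"angular":[0,0,0],"grip":0},
    {"travel":[-10,35,0],"angular":[0,0,0],"grip":0},
    {"travel":[-10,35,0],"angular":[0,0,0],"grip":0}
  ]
}}

```text
time: 9.42
ee_pos: [0.4978, 0.107, 0.2193]
ee_rot: [0.894, 3.01, 0.002]
wrist_force: [0.2, 0.7, -2.4]
grip_width: 0.0194
gripper_force: 59.6
```

```bash
python3 - <<'E'
from h import *
np.set_printoptions(precision=4,suppress=True)
s=snapshot("scene"); save(s,"scene3.png"); print(get_state()["ee_pos"])
print([(np.array(d["location"]).round(3).tolist(),round(d["conf"],2)) for d in place_of("scene","chip0_mid")])
a=cv2.imread("pics/scene3.png")[190:310,200:392]; cv2.imwrite("pics/s3c.png",cv2.resize(a,(768,480),interpolation=cv2.INTER_CUBIC))
E
```

```text
[0.4958 0.1126 0.2189]
[([0.522, -0.082, 0.015], 0.36)]
```

View pics/s3c.png

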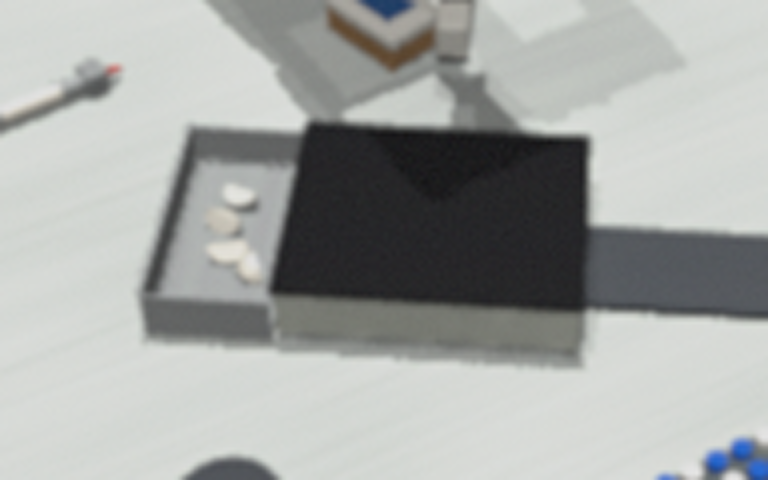

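Call:
{"op": "send_rows", "data": {
  "rows": [
    {"travel":[-10,30,0],"angular":[0,0,0],"grip":0},
    {"travel":[-10,35,0],"angular":[0,0,0],"grip":0},
    {"travel":[-10,32,0],"angular":[0,0,0],"grip":0},
    {"travel":[-11,20,-15],"angular":[0,0,0],"grip":0},
    {"travel":[0,0,-30],"angular":[0,0,0],"grip":0},
    {"travel":[0,0,-30],"angular":[0,0,0],"grip":0},
    {"travel":[0,0,-15],"angular":[0,0,0],"grip":0},
    {"travel":[0,0,-8],"angular":[0,0,0],"grip":0},
    {"travel":[0,0,-6],"angular":[0,0,0],"grip":0},
    {"travel":[0,0,0],"angular":[0,0,0],"grip":0}
  ]
}}

```text
time: 10.35
ee_pos: [0.4572, 0.2215, 0.1139]
ee_rot: [-0.895, -3.011, 0.001]
wrist_force: [-0.8, -0.6, -1.7]
grip_width: 0.0192
gripper_force: 59.6
```

Call:
{"op": "send_rows", "data": {
  "rows": [
    {"travel":[0,0,-1.5],"angular":[0,0,0],"grip":0},
    {"travel":[0,0,-1],"angular":[0,0,0],"grip":0},
    {"travel":[0,0,0],"angular":[0,0,0],"grip":0}
  ]
}}

```text
time: 10.6
ee_pos: [0.4579, 0.2214, 0.1129]
ee_rot: [0.895, 3.01, 0.002]
wrist_force: [-0.9, -0.3, -1.4]
grip_width: 0.0195
gripper_force: 59.6
```

Call:
{"op": "send_rows", "data": {
  "rows": [
    {"travel":[0,0,-1.5],"angular":[0,0,0],"grip":0},
    {"travel":[0,0,0],"angular":[0,0,0],"grip":0}
  ]
}}

```text
time: 10.77
ee_pos: [0.4581, 0.2214, 0.1118]
ee_rot: [0.895, 3.009, 0.002]
wrist_force: [0.6, -0.9, 3.6]
grip_width: 0.0196
gripper_force: 60.4
```

Call:
{"op": "send_rows", "data": {
  "rows": [
    {"travel":[0,0,0],"angular":[0,0,0],"grip":1},
    {"travel":[0,0,0],"angular":[0,0,0],"grip":1},
    {"travel":[0,0,0],"angular":[0,0,0],"grip":1},
    {"travel":[0,0,0],"angular":[0,0,0],"grip":1},
    {"travel":[0,0,0],"angular":[0,0,0],"grip":1},
    {"travel":[0,0,0],"angular":[0,0,0],"grip":1},
    {"travel":[0,0,30],"angular":[0,0,0],"grip":1},
    {"travel":[0,0,40],"angular":[0,0,0],"grip":1},
    {"travel":[0,-20,30],"angular":[0,0,-0.05],"grip":1},
    {"travel":[0,-35,10],"angular":[0,0,-0.05],"grip":1}
  ]
}}

```text
time: 11.6
ee_pos: [0.4595, 0.1682, 0.2258]
ee_rot: [1.04, 2.957, 0.008]
wrist_force: [1.4, 0.0, -0.4]
grip_width: 0.0854
gripper_force: 0.0
```

Call:
{"op": "send_rows", "data": {
  "rows": [
    {"travel":[0,-40,0],"angular":[0,0,-0.08],"grip":1},
    {"travel":[0,-40,0],"angular":[0,0,-0.08],"grip":1},
    {"travel":[0,-40,0],"angular":[0,0,-0.08],"grip":1},
    {"travel":[0,-40,0],"angular":[0,0,-0.08],"grip":1},
    {"travel":[0,-40,0],"angular":[0,0,-0.08],"grip":1},
    {"travel":[0,-40,0],"angular":[0,0,-0.08],"grip":1},
    {"travel":[0,-40,0],"angular":[0,0,-0.08],"grip":1},
    {"travel":[10,-40,0],"angular":[0,0,-0.08],"grip":1},
    {"travel":[10,-40,0],"angular":[0,0,-0.04],"grip":1},
    {"travel":[8,-40,0],"angular":[0,0,0],"grip":1}
  ]
}}

```text
time: 12.43
ee_pos: [0.4851, -0.2359, 0.2204]
ee_rot: [1.976, 2.442, 0.0]
wrist_force: [0.4, -0.2, 0.1]
grip_width: 0.0855
gripper_force: 0.0
```

Call:
{"op": "send_rows", "data": {
  "rows": [
    {"travel":[0,-40,0],"angular":[0,0,0],"grip":1},
    {"travel":[0,-30,0],"angular":[0,0,0],"grip":1},
    {"travel":[0,-20,0],"angular":[0,0,0],"grip":1},
    {"travel":[0,0,0],"angular":[0,0,0],"grip":1}
  ]
}}

```text
time: 12.77
ee_pos: [0.4845, -0.3278, 0.2203]
ee_rot: [1.976, 2.44, -0.002]
wrist_force: [-0.3, 0.2, 0.8]
grip_width: 0.0854
gripper_force: 0.0
```

```bash
python3 wr.py w3.png; python3 - <<'E'
from h import *
np.set_printoptions(precision=4,suppress=True)
d=np.load("w.npz");X=d["P"].reshape(-1,3);z=X[:,2]
n=np.hypot(X[:,0]-.486,X[:,1]+.338)<.115
for lo,hi in((.005,.013),(.045,.075)):
    m=n&(z>lo)&(z<hi); print(lo,m.sum(),cv2.minAreaRect((X[m][:,:2]*1000).astype(np.float32)) if m.sum()>5 else '')
s=snapshot("scene"); P=pts(s).reshape(-1,3)
n=np.hypot(P[:,0]-.458,P[:,1]-.221)<.09; m=n&(P[:,2]>.012)&(P[:,2]<.1); print("scraper",m.sum(),P[m].max(0),P[m].mean(0))
for t in("ball_center","steel_ball_center","scraper_mid","tray_mid"): print(t,[(np.array(d["location"]).round(3).tolist(),round(d["conf"],2)) for d in place_of("scene",t)])
E
```

```text
[ 0.4846 -0.3256  0.22  ] [-1.9762 -2.4417  0.0001] [ 0.4705 -0.2571  0.2897]
0.005 11764 ((488.13812255859375, -339.4346618652344), (200.56529235839844, 66.7104721069336), 11.693581581115723)
0.045 910 ((488.20965576171875, -338.75994873046875), (13.64345645904541, 39.4741096496582), 11.893220901489258)
scraper 273 [0.5168 0.2466 0.0812] [0.4793 0.2081 0.0511]
ball_center [([0.428, -0.355, 0.016], 0.58)]
steel_ball_center [([0.344, -0.162, 0.002], 0.34)]
scraper_mid [([0.309, 0.246, 0.029], 0.85), ([0.457, 0.224, 0.042], 0.79)]
tray_mid [([0.486, -0.338, 0.033], 0.77)]
```

View pics/w3.png

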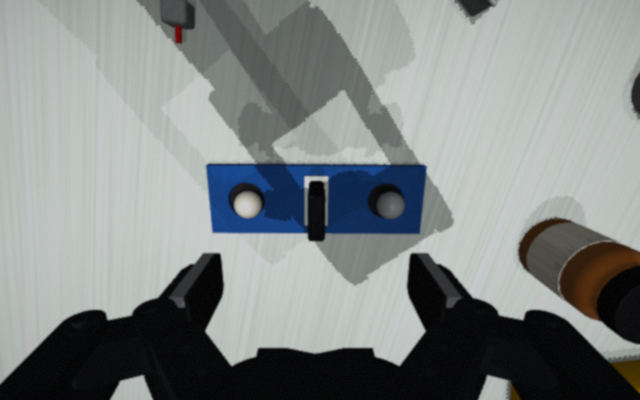

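Call:
{"op": "send_rows", "data": {
  "rows": [
    {"travel":[3.5,-13.5,0],"angular":[0,0,-0.005],"grip":1},
    {"travel":[0,0,-30],"angular":[0,0,0],"grip":1},
    {"travel":[0,0,-35],"angular":[0,0,0],"grip":1},
    {"travel":[0,0,-30],"angular":[0,0,0],"grip":1},
    {"travel":[0,0,-15],"angular":[0,0,0],"grip":1},
    {"travel":[0,0,-7],"angular":[0,0,0],"grip":1},
    {"travel":[0,0,0],"angular":[0,0,0],"grip":1}
  ]
}}

```text
time: 13.65
ee_pos: [0.4879, -0.3355, 0.1015]
ee_rot: [-1.975, -2.438, -0.0]
wrist_force: [-0.8, -0.5, 0.2]
grip_width: 0.0855
gripper_force: 0.0
```

Call:
{"op": "send_rows", "data": {
  "rows": [
    {"travel":[0,-3,2],"angular":[0,0,0],"grip":0.6},
    {"travel":[0,0,0],"angular":[0,0,0],"grip":0.4},
    {"travel":[0,0,0],"angular":[0,0,0],"grip":0.3},
    {"travel":[0,0,0],"angular":[0,0,0],"grip":0.25},
    {"travel":[0,0,0],"angular":[0,0,0],"grip":0.2},
    {"travel":[0,0,0],"angular":[0,0,0],"grip":0.15},
    {"travel":[0,0,0],"angular":[0,0,0],"grip":0.1},
    {"travel":[0,0,0],"angular":[0,0,0],"grip":0.05},
    {"travel":[0,0,0],"angular":[0,0,0],"grip":0},
    {"travel":[0,0,0],"angular":[0,0,0],"grip":0}
  ]
}}

```text
time: 14.48
ee_pos: [0.4888, -0.3405, 0.1062]
ee_rot: [1.978, 2.439, -0.0]
wrist_force: [-2.6, 0.9, 6.3]
grip_width: 0.0129
gripper_force: 59.6
```

Call:
{"op": "send_rows", "data": {
  "rows": [
    {"travel":[0,0,0],"angular":[0,0,0],"grip":0},
    {"travel":[0,0,0],"angular":[0,0,0],"grip":0},
    {"travel":[0,0,0],"angular":[0,0,0],"grip":0}
  ]
}}

```text
time: 14.73
ee_pos: [0.4887, -0.3405, 0.1062]
ee_rot: [1.979, 2.439, -0.0]
wrist_force: [-1.9, 0.4, 5.7]
grip_width: 0.013
gripper_force: 59.6
```

Call:
{"op": "send_rows", "data": {
  "rows": [
    {"travel":[0,0,2],"angular":[0,0,0],"grip":0},
    {"travel":[0,0,5],"angular":[0,0,0],"grip":0},
    {"travel":[0,0,9],"angular":[0,0,0],"grip":0},
    {"travel":[0,0,13],"angular":[0,0,0],"grip":0},
    {"travel":[0,0,17],"angular":[0,0,0],"grip":0},
    {"travel":[0,0,20],"angular":[0,0,0],"grip":0},
    {"travel":[0,0,20],"angular":[0,0,0],"grip":0},
    {"travel":[0,0,18],"angular":[0,0,0],"grip":0},
    {"travel":[0,0,12],"angular":[0,0,0],"grip":0},
    {"travel":[0,0,7.5],"angular":[0,0,0],"grip":0}
  ]
}}

```text
time: 15.57
ee_pos: [0.4892, -0.3408, 0.2317]
ee_rot: [1.977, 2.437, -0.0]
wrist_force: [0.0, -0.7, -3.9]
grip_width: 0.0129
gripper_force: 58.6
```

```bash
python3 wr.py w4.png; python3 - <<'E'
from h import *
d=np.load("w.npz");P=d["P"];X=P.reshape(-1,3);f=d["f"].reshape(-1,3).astype(int)
# tray level: blue pixels plane fit
m=(f[:,2]>f[:,0]+30)&(X[:,2]>.09)&(X[:,2]<.17)
q=X[m];c=q.mean(0);n=np.linalg.svd(q-c,full_matrices=False)[2][2];n*=np.sign(n[2]);print(m.sum(),c,n,np.degrees(np.arccos(n[2])))
print(get_state()["wrist_force"])
for t in("ball_center","steel_ball_center","tray_mid"): print(t,[(np.array(e["location"]).round(3).tolist(),round(e["conf"],2)) for e in place_of("wrist",t)])
E
```

```text
[ 0.4895 -0.341   0.2324] [ 1.9759  2.4367 -0.0003] [ 0.4751 -0.27    0.3011]
27133 [ 0.48756498 -0.33377581  0.13403185] [-0.00395287  0.01137507  0.99992749] 0.6899903800460236
[ 0.07772717 -1.24141168 -2.97664095]
ball_center [([0.426, -0.354, 0.143], 0.66)]
steel_ball_center [([0.558, -0.33, 0.141], 0.77)]
tray_mid []
```

Call:
{"op": "send_rows", "data": {
  "rows": [
    {"travel":[0.9,1.8,0],"angular":[0,0,-0.01],"grip":0},
    {"travel":[2.3,4.4,0],"angular":[0,0,-0.02],"grip":0},
    {"travel":[3.8,7.1,0],"angular":[0,0,-0.03],"grip":0},
    {"travel":[5.2,9.7,0],"angular":[0,0,-0.035],"grip":0},
    {"travel":[6.6,12.4,0],"angular":[0,0,-0.035],"grip":0},
    {"travel":[7.5,14.1,0],"angular":[0,0,-0.035],"grip":0},
    {"travel":[8.4,15.9,0],"angular":[0,0,-0.035],"grip":0},
    {"travel":[8.4,15.9,0],"angular":[0,0,-0.035],"grip":0},
    {"travel":[8.4,15.9,0],"angular":[0,0,-0.035],"grip":0},
    {"travel":[8.4,15.9,0],"angular":[0,0,-0.035],"grip":0}
  ]
}}

```text
time: 16.6
ee_pos: [0.5482, -0.2259, 0.2272]
ee_rot: [-2.327, -2.107, 0.001]
wrist_force: [-0.1, -0.3, -4.2]
grip_width: 0.0128
gripper_force: 58.6
```

Call:
{"op": "send_rows", "data": {
  "rows": [
    {"travel":[8.4,15.9,0],"angular":[0,0,-0.035],"grip":0},
    {"travel":[8.4,15.9,0],"angular":[0,0,-0.035],"grip":0},
    {"travel":[8.4,15.9,0],"angular":[0,0,-0.035],"grip":0},
    {"travel":[8.4,15.9,0],"angular":[0,0,-0.035],"grip":0},
    {"travel":[8.4,15.9,0],"angular":[0,0,-0.035],"grip":0},
    {"travel":[8.4,15.9,0],"angular":[0,0,-0.035],"grip":0},
    {"travel":[8.4,15.9,0],"angular":[0,0,-0.035],"grip":0},
    {"travel":[8.4,15.9,0],"angular":[0,0,-0.035],"grip":0},
    {"travel":[8.4,15.9,0],"angular":[0,0,-0.035],"grip":0},
    {"travel":[8.4,15.9,0],"angular":[0,0,-0.035],"grip":0}
  ]
}}

```text
time: 17.43
ee_pos: [0.6321, -0.067, 0.227]
ee_rot: [-2.659, -1.67, 0.003]
wrist_force: [-0.1, 0.1, -3.8]
grip_width: 0.0129
gripper_force: 58.6
```

Call:
{"op": "send_rows", "data": {
  "rows": [
    {"travel":[7.5,14.1,0],"angular":[0,0,-0.035],"grip":0},
    {"travel":[6.6,12.4,0],"angular":[0,0,-0.03],"grip":0},
    {"travel":[5.6,10.6,0],"angular":[0,0,-0.03],"grip":0},
    {"travel":[4.7,8.8,0],"angular":[0,0,-0.02],"grip":0},
    {"travel":[3.3,6.2,0],"angular":[0,0,-0.01],"grip":0},
    {"travel":[2.3,4.4,0],"angular":[0,0,-0.005],"grip":0},
    {"travel":[1.4,2.6,0],"angular":[0,0,0],"grip":0},
    {"travel":[0.9,1.8,0],"angular":[0,0,0],"grip":0},
    {"travel":[0,0,0],"angular":[0,0,0],"grip":0},
    {"travel":[0,0,0],"angular":[0,0,0],"grip":0}
  ]
}}

```text
time: 18.27
ee_pos: [0.6646, -0.0076, 0.2288]
ee_rot: [2.762, 1.497, -0.0]
wrist_force: [-0.4, 0.2, -4.2]
grip_width: 0.0129
gripper_force: 58.6
```

```bash
python3 wr.py w5.png; python3 - <<'E'
from h import *
np.set_printoptions(precision=4,suppress=True)
d=np.load("w.npz");X=d["P"].reshape(-1,3);f=d["f"].reshape(-1,3).astype(int)
m=(f[:,2]>f[:,0]+30)&(X[:,2]>.09)&(X[:,2]<.17)
q=X[m];c=q.mean(0);n=np.linalg.svd(q-c,full_matrices=False)[2][2];print(m.sum(),c,n)
for t in("ball_center","steel_ball_center"): print(t,[(np.array(e["location"]).round(3).tolist(),round(e["conf"],2)) for e in place_of("wrist",t)])
s=snapshot("scene"); save(s,"scene5.png")
for t in("ball_center","steel_ball_center","tray_mid","scraper_mid"): print(t,[(np.array(e["location"]).round(3).tolist(),round(e["conf"],2)) for e in place_of("scene",t)])
a=cv2.imread("pics/scene5.png")[130:330,160:480]; cv2.imwrite("pics/s5c.png",cv2.resize(a,(800,500),interpolation=cv2.INTER_CUBIC))
E
```

```text
[ 0.6646 -0.0077  0.2288] [ 2.7619  1.497  -0.0003] [0.7049 0.0529 0.2983]
27278 [ 0.6692 -0.0009  0.131 ] [0.0069 0.01   0.9999]
ball_center [([0.608, 0.034, 0.141], 0.89)]
steel_ball_center [([0.716, -0.047, 0.138], 0.76)]
ball_center [([0.61, 0.032, 0.138], 0.6)]
steel_ball_center [([0.72, -0.043, 0.14], 0.6)]
tray_mid [([0.663, -0.008, 0.152], 0.78)]
scraper_mid [([0.457, 0.222, 0.043], 0.74), ([0.31, 0.245, 0.028], 0.45)]
```

View pics/s5c.png

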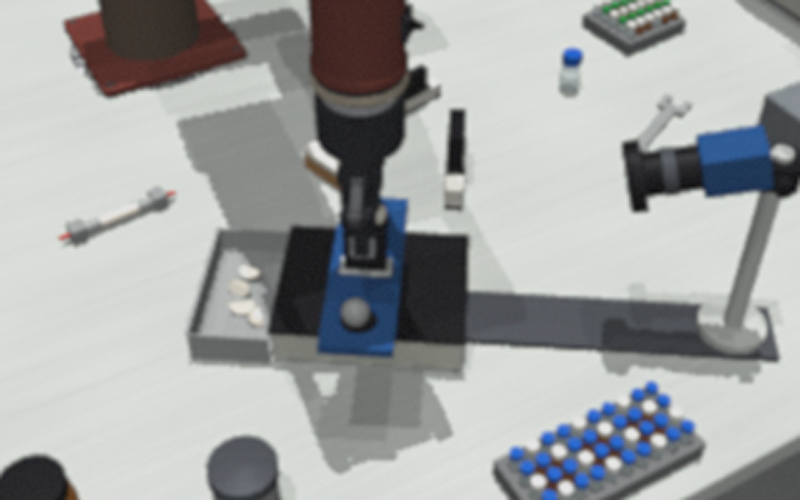

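The picture shows the four fragments in the pan (245,290), the scraper upright on the bench (455,160) and the tray over the plate with both balls in their pockets. The white ball is about 6 mm from the focus point.

```bash
python3 -c "
from bench import *
print(sign_off())"
```

```text
the job is handed in; nothing more can be done
None
```

I handed the job in at about 19 s of the 72 s limit; no verdict came back, but my last pictures showed all four fragments in the catch pan, the scraper standing on the bench, and the tray held level over the plate with both balls in their pockets and the white ball about 6 mm from the focus point.

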